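# Hang the powder scoops nested on their hook

## Task

Hang the three powder scoops by their loops on the hook, largest first, then the medium, then the small one, open sides facing away from the board so that each nests in the one behind it. Slide each one along the hook and press it gently but firmly home: the large one against the stop collar, each of the others against the scoop before it, so that no gaps are left; do not force anything, and leave the other things on the worktop where they are.

Things in the scene. Friction and masses are not known exactly. Their poses are not given: they have to be found in the camera images.
- large: Largest boxy white plastic powder scoop, upright on its bottom wall, loop handle up. Origin: middle of the loop's inner top face, which bears on the hook, 155 mm above the worktop at the start. x: from open front to back, y: across, z: up. Box 120 wide (y), 100 high (z), x from -25 (open front) to +30, 4 mm walls, centred 105 below the origin; about 160 g (varies).
- medium: Middle boxy white plastic powder scoop, upright on its bottom wall, loop handle up. Origin: middle of the loop's inner top face, which bears on the hook, 142 mm above the worktop at the start. x: from open front to back, y: across, z: up. Box 92 wide (y), 74 high (z), x from -25 (open front) to +30, 4 mm walls, centred 105 below the origin; about 110 g (varies).
- small: Smallest boxy white plastic powder scoop, upright on its bottom wall, loop handle up. Origin: middle of the loop's inner top face, which bears on the hook, 125 mm above the worktop at the start. x: from open front to back, y: across, z: up. Box 64 wide (y), 40 high (z), x from -25 (open front) to +30, 4 mm walls, centred 105 below the origin; about 70 g (varies).
- large_loop (a point): Centre of the large scoop's loop opening, 13 mm below its origin. Loops of all three scoops are alike: a sleeve open along x, 30 long (x -15 to 15 from the origin), outside 30 wide (y) and z -34 to +8, opening 18 wide (y) by 26 high (z -26 to 0). Can be held from above by its two outer sides, 30 apart. Below it a strap 22 wide (x -12 to -4) leads to the box.
- hook: Fixed level steel bar, 10 mm round. Origin: on the bar's top where it leaves the board, 200 mm above the worktop; x points into the board, so the bar runs along -x, z up. A hung scoop's origin lies on the bar's top (z = 0) and its x along the hook's x, open front away from the board. Loops pushed up close sit 30 mm apart. A scoop stays where it is left along the bar.
- hook_tip (a point): Free end of the hook: bar axis at its end, 187 mm from the hook's origin along -x. The bar is straight to 177 mm, then turns up over the last 10 mm (round end reaches 192 mm): its highest point is 7 mm above the straight bar's top, so loops are lifted over it and then lowered onto the straight bar.
- bracket: Fixed board 100 wide, 225 high, 16 thick on a foot; origin on the worktop under its front face, straight below the hook's; axes as the hook's. It carries a black stop collar, 32 mm across, round the bar: its front stands 20 to 60 mm off the board, differently each time and not measured, so feel for it. All is rigid, force climbs fast: 5 to 8 N seats a scoop, 15 N is too much.
- softener: Bystander: white bottle, 72 mm diameter, 200 high, origin under its base.
- jar: Bystander: white jar, 64 mm diameter, 90 high, origin under its base.
- carton: Bystander: paper-white carton 50 x 75 x 120 high, origin under its base.
- soap: Bystander: white soap block 90 x 55 x 28 high, origin under its base.
- bowl: Bystander: grey bowl, 100 mm diameter, 45 high, origin under its base.
- brush: Bystander: wooden-handled brush lying flat.
- can: Bystander: white can, 60 mm diameter, 150 high, origin under its base.
There are look-alikes about, which are no part of the job. What is shaped like the bracket but blue or pink is not meant.

How it is judged:
By the outcome, as a careful person would: the job done as asked, in the order asked, and still so for the second after the job is handed in, with the robot touching nothing.
It also fails if it takes over 72 s, if anything falls off the work surface, if the arm or the gripper's body presses on something with over 40 N, if the wrist force passes 120 N, or if a joint passes its speed limit or range.

## Robot

A 7-joint arm with a two-finger parallel gripper is mounted at the origin on the work surface. World frame = base frame: x ahead of the robot, y to its left, z up, the work surface at z = 0. Lengths are in m, angles in rad, forces in N, time in s.
With the tool pointing down it reaches from about 0.425 to 0.8 m from the base axis. Payload 8.3 kg.
Tool frame: the origin (TCP) lies on the front face of the gripper's body, between the roots of the fingers; the fingertips stand 73 mm ahead of it and the grasp point (between the pads) lies 54 mm ahead of it (robot.nose_length is the distance from the TCP to the fingertips, in m); z points along the fingers, y is the direction in which the jaws open and shut (so a half turn about z gives the same grasp; the last joint's range is limited). The gripper opens to 85 mm and grips with 20 to 120 N. Pads are 22 mm wide; open, the fingers measure 114 mm over their backs; the gripper's body (76 mm by 85 mm) begins 54 mm behind the grasp point. The pads swing forward as they close: fully open they stand 13 mm farther back than shut.
Start: joints at [1.273, 0.383, 0.016, 1.37, -0.006, 1.388, -0.046], TCP at [0.145, -0.608, 0.304] pointing down, gripper open.
Joint ranges: [-2.95, 2.95], [-0.25, 2.06], [-1.52, 1.56], [0.18, 2.33], [-1.44, 4.58], [0.02, 2.06], [-3.01, 3.01]. Speed limits (rad/s): [2.39, 2.39, 3.01, 3.01, 3.14, 3.14, 3.14].

## Interface

Orientations are given as a unit quaternion [w, x, y, z].
In Python, from station import robot, hand, planner, cams, order gives the robot as it stands. The module is installed in compiled form; this text tells all that it offers. Calls block until the motion is done:
- robot.move_pose(position, orientation): joint-space move of the TCP to a pose.
- robot.line_to(position, velocity=0.15, ori=None): straight line of the TCP; ori=None keeps the orientation; velocity is the mean speed in m/s.
- robot.set_joints(angles): joint-space move.
- hand.open_jaws() and hand.grab(newtons=None): open the fingers fully, or close them until they stop; newtons is the grip in N (None keeps the last).
- robot.sleep(seconds).
- planner.inverse_kinematics(position, orientation): joint angles nearest the present ones, or None.
- cams.get_image(name): name is "scene" or "side" or "wrist"; returns a dict with "pixels" (384x512x3 uint8, red, green, blue), "z_map" (384x512 float32, m along the optical axis (not along the pixel's ray), 0 where there is no reading), "fx", "fy", "cx", "cy" (pixels), "extrinsics" (4x4, takes a point from world to camera coordinates); the wrist camera has in their place "tool_from_camera" (4x4, takes a point from camera to tool coordinates, whose origin is the TCP and whose axes are the flange's). Camera axes: x right, y up, looking along -z (the intrinsics and any distortion apply to the point x, -y, -z); pixel columns grow to the right and rows downward; lengths in m; the calibration is good to about 2 mm. A picture is of the moment at which its call begins: read the wrist's pose just before it.
A pose or a line that the arm cannot do raises robot.MotionError and nothing moves.
- order.finish_job(): hands the job in, once; it reports no verdict.
Trained networks look in a picture, given as the dict that the camera call returned (one of the last four; its "shot" number tells which), for a name from the list of things; names that differ only in an ending like _2 or _b are one class to them, and where a whole thing is asked for, a point or a joint stands for the part that bears it (a point fixed in the world has none). Each returns a list of dicts, best first, with "p" (0 to 1); they miss things now and then, are a little off and sometimes report something else, mostly with a low value. They report only what shows in the picture. A call takes as long as a camera call. They do not tell look-alikes from the thing itself.
- cams.spot_in(picture, target): "at" ([column, row] in pixels, amid what is visible of it).
- cams.masks_of(picture, target): "mask" (384x512 bool, what is visible of it) and "at" ([column, row] in pixels, amid what is visible of it).
Readings, each from a call of its own:
- robot.read_clock(): time.
- robot.read_joints(): joint angles.
- robot.read_dq(): joint speeds.
- robot.read_tau(): joint torques, N m.
- robot.read_tcp_pos(): TCP position.
- robot.read_orientation(): TCP orientation.
- robot.read_wrist_force(): force on the tool from outside, world axes, zero at the start.
- robot.read_wrist_torque(): the same for the moment, N m.
- robot.read_finger_gap(): opening from 0.0 (shut) to 1.0 (fully open).
Only numpy, scipy, OpenCV 4.12 (cv2) and the standard library are available. Lean on these libraries where they do the work, as an engineer would, in place of code of your own. Each camera call takes 0.05 s, during which the arm holds its last target.

## Working session

There is one attempt and no reset: what is moved stays moved. The work goes in short steps, each a Python script; the robot and the scene stay as the last script left them, time stands still between calls to the robot, and variables do not carry over. Pictures are saved under pics/ and viewed, and the job is handed in when it is done.

```bash
mkdir -p pics; ls; python3 - <<'E'
from station import robot, hand, planner, cams, order
import numpy as np, cv2, pickle
print(robot.read_clock(), robot.read_tcp_pos(), robot.read_orientation())
out={}
for n in ["scene","side","wrist"]:
    im=cams.get_image(n)
    out[n]=im
    cv2.imwrite(f"pics/a_{n}.png",im["pixels"][:,:,::-1])
    print(n,{k:(v if not hasattr(v,'shape') or v.size<20 else v.shape) for k,v in im.items()})
pickle.dump(out,open("a.pkl","wb"))
for n in ["scene","side"]:
    for t in ["large","medium","small","hook","bracket","hook_tip"]:
        try: print(n,t,[(round(d["p"],2),np.round(d["at"])) for d in cams.spot_in(out[n],t)])
        except Exception as e: print(n,t,e)
print(robot.read_clock())
E
```

```text
pics
0.0 [ 0.14531659 -0.60748574  0.30284854] [-9.96065346e-04  9.93113514e-01  1.17151745e-01 -1.60218900e-04]
scene {'pixels': (384, 512, 3), 'z_map': (384, 512), 'fx': 421.8927117004604, 'fy': 421.8927117004604, 'cx': 251.40278650382902, 'cy': 192.45578616080837, 'extrinsics': array([[ 0.44388683,  0.89605835,  0.0066266 , -0.19902617],
       [-0.71114882,  0.34776834,  0.6110029 ,  0.30413717],
       [ 0.54518973, -0.27592864,  0.79160062, -1.4416249 ],
       [ 0.        ,  0.        ,  0.        ,  1.        ]]), 'shot': 1}
side {'pixels': (384, 512, 3), 'z_map': (384, 512), 'fx': 362.42164174334505, 'fy': 362.42164174334505, 'cx': 258.0325471361945, 'cy': 180.072332880243, 'extrinsics': array([[ 9.64136408e-01, -2.65407160e-01,  1.58093278e-04,
        -5.00632249e-01],
       [ 1.88118868e-01,  6.83793559e-01,  7.05008978e-01,
        -1.53804117e-01],
       [-1.87222534e-01, -6.79695084e-01,  7.09198361e-01,
        -1.03730853e+00],
       [ 0.00000000e+00,  0.00000000e+00,  0.00000000e+00,
         1.00000000e+00]]), 'shot': 2}
wrist {'pixels': (384, 512, 3), 'z_map': 
[... 587 characters left out ...]
cene medium [(0.85, array([244., 213.]))]
scene small [(0.71, array([186., 218.]))]
scene hook [(0.56, array([352., 130.]))]
scene bracket [(0.81, array([160., 171.])), (0.78, array([372., 150.])), (0.57, array([303., 110.]))]
scene hook_tip [(0.57, array([345., 134.]))]
side large [(0.96, array([296., 288.])), (0.58, array([312., 141.])), (0.49, array([208., 176.]))]
side medium [(0.76, array([262., 202.])), (0.64, array([228.,  96.]))]
side small [(0.6, array([257., 246.]))]
side hook [(0.62, array([231., 101.]))]
side bracket [(0.64, array([225., 115.])), (0.62, array([163., 138.])), (0.58, array([194., 257.]))]
side hook_tip [(0.73, array([231.,  99.])), (0.62, array([258., 245.]))]
0.75
```

View pics/a_scene.png

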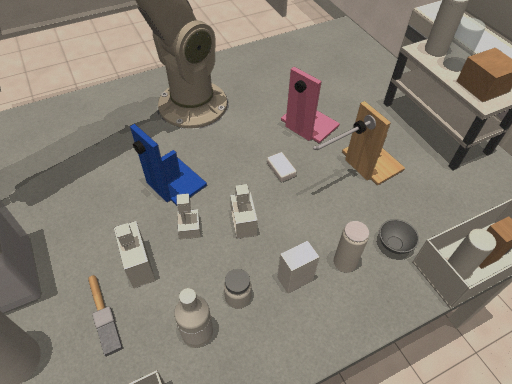

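View pics/a_side.png

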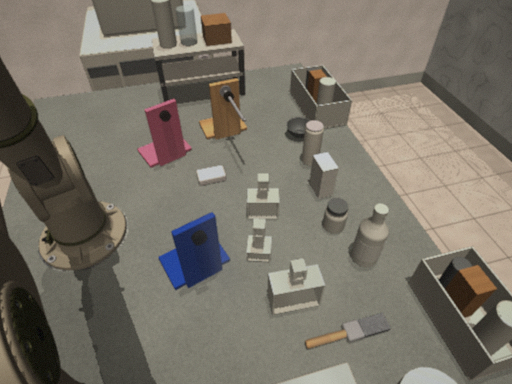

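The scene picture shows the wooden bracket at (370,150) with its hook tip at about (317,148). The large scoop is at (133,255), the small at (187,218) and the medium at (243,212). The blue and pink brackets are decoys.

```bash
cat > h.py <<'E'
import numpy as np, cv2
def cloud(im, T=None):
    z=im["z_map"]; v,u=np.mgrid[:z.shape[0],:z.shape[1]]
    pc=np.stack([(u-im["cx"])/im["fx"]*z,-(v-im["cy"])/im["fy"]*z,-z],-1)
    if T is None:
        E=im["extrinsics"]; w=(pc-E[:3,3])@E[:3,:3]
    else: w=pc@T[:3,:3].T+T[:3,3]
    w[z<=0]=np.nan
    return w
E
python3 - <<'E'
import pickle,numpy as np,cv2
from h import *
o=pickle.load(open("a.pkl","rb"))
W={n:cloud(o[n]) for n in ("scene","side")}
# table check
for n in W:
    z=W[n][...,2]; zz=z[np.abs(z)<0.02]; print(n,"table z",np.median(zz))
seeds={"scene":{"large":(133,255),"small":(187,222),"medium":(243,215),"board":(365,135),"bar":(345,133)},
"side":{"large":(296,288),"small":(257,246),"medium":(262,202),"board":(225,110)}}
for n in seeds:
    for k,(u,v) in seeds[n].items(): print(n,k,np.round(np.nanmedian(W[n][v-2:v+3,u-2:u+3].reshape(-1,3),0),3))
# top-down view map, height coloured, 1mm/px, x 0.2..0.9 , y -0.6..0.4
S=1000
for n in W:
    P=W[n].reshape(-1,3); C=o[n]["pixels"].reshape(-1,3)
    m=np.isfinite(P[:,0])&(P[:,2]>0.01)&(P[:,2]<0.4)
    P=P[m];C=C[m]; i=np.argsort(P[:,2]);P=P[i];C=C[i]
    img=np.zeros((600,800,3),np.uint8)
    r=((0.85-P[:,0])*1000*0.85).astype(int); c=((0.55-P[:,1])*1000*0.75).astype(int)
    r=((0.9-P[:,0])*750).astype(int); c=((0.55-P[:,1])*750).astype(int)
    ok=(r>=0)&(r<600)&(c>=0)&(c<800)
    hm=cv2.applyColorMap((np.clip(P[:,2]/0.25,0,1)*255).astype(np.uint8)[:,None],cv2.COLORMAP_JET)[:,0]
    for a,b,h in zip(r[ok],c[ok],hm[ok]): img[a:a+2,b:b+2]=h
    cv2.imwrite(f"pics/top_{n}.png",img)
E
```

```text
scene table z -0.00011910058414378156
side table z -0.0007474044125481156
scene large [ 0.544 -0.352  0.1  ]
scene small [ 0.474 -0.199  0.041]
scene medium [ 0.538 -0.068  0.073]
scene board [0.49  0.325 0.143]
scene bar [0.502 0.243 0.197]
side large [ 0.506 -0.369  0.1  ]
side small [ 0.46  -0.207  0.051]
side medium [ 0.511 -0.076  0.072]
side board [0.49  0.326 0.118]
```

View pics/top_scene.png

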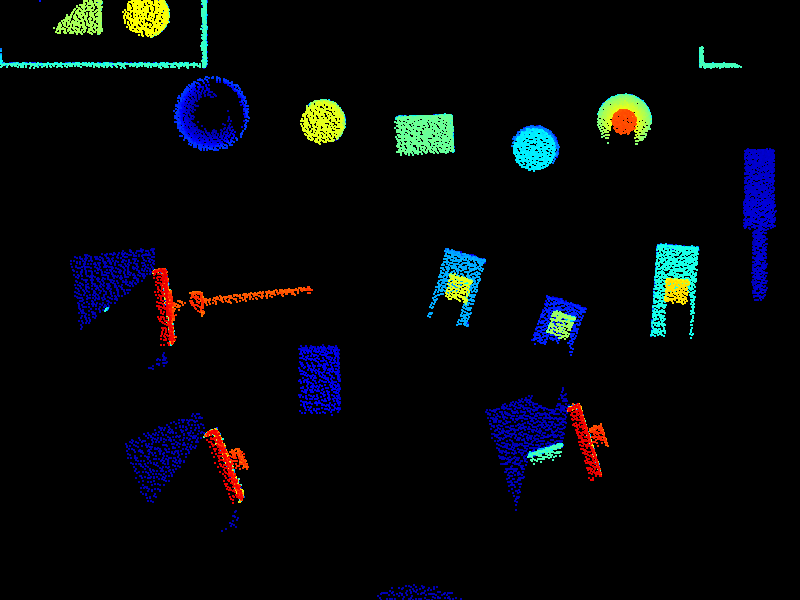

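View pics/top_side.png

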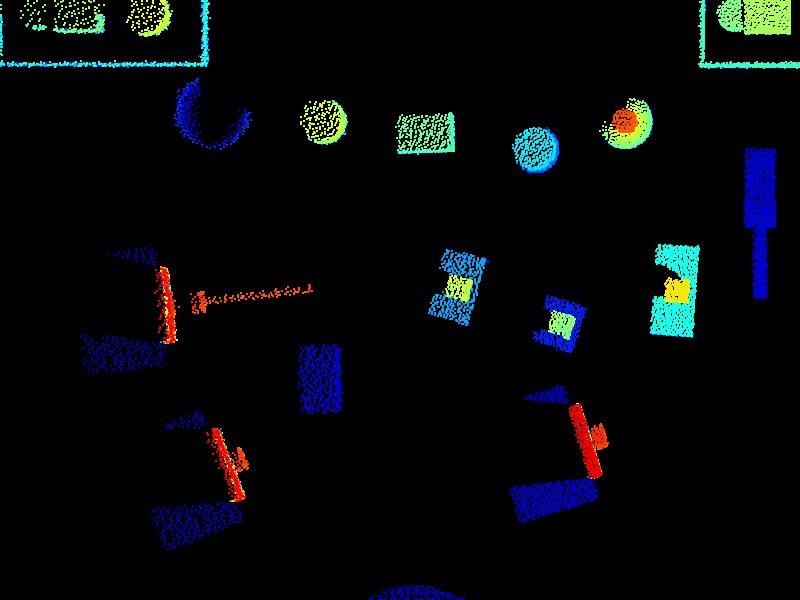

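```bash
python3 - <<'E'
import pickle,numpy as np,cv2
from h import *
from scipy.optimize import least_squares
o=pickle.load(open("a.pkl","rb"))
W={n:cloud(o[n]).reshape(-1,3) for n in ("scene","side")}
for n in ("scene","side"):
    E=o[n]["extrinsics"]; print(n,"cam",-E[:3,:3].T@E[:3,3])
def sel(P,c,r,z0,z1):
    return P[(np.hypot(P[:,0]-c[0],P[:,1]-c[1])<r)&(P[:,2]>z0)&(P[:,2]<z1)]
for k,c,H,bt,w in [("large",(0.516,-0.353),0.163,0.1,.12),("medium",(0.517,-0.06),0.150,0.074,.092),("small",(0.47,-0.2),0.133,0.04,.064)]:
    # bt: box top height = H-8mm-55.. 
    orgz=H-.008; boxtop={"large":orgz-.055,"medium":orgz-.068,"small":orgz-.085}[k]
    L=[];B=[]
    for n in W:
        t=sel(W[n],c,0.09,H-.006,H+.006); t=t[:,:2]
        b=sel(W[n],c,0.09,boxtop-.006,boxtop+.006)[:,:2]
        z=sel(W[n],c,0.09,H-.006,H+.006)[:,2].mean()
        for nm,q in (("loop",t),("box",b)):
            (cx,cy),(a,b2),an=cv2.minAreaRect((q*1000).astype(np.float32))
            print(k,n,nm,len(q),np.round([cx,cy,a,b2,an],1),"z",round(z,4))
        L.append(t);B.append(b)
    for nm,q in (("loop",np.vstack(L)),("box",np.vstack(B))):
        (cx,cy),(a,b2),an=cv2.minAreaRect((q*1000).astype(np.float32))
        print(k,"both",nm,np.round([cx,cy,a,b2,an],1))
# hook
allp=[]
for n in W:
    P=W[n]; m=(P[:,2]>.183)&(P[:,2]<.215)&(P[:,0]>.46)&(P[:,0]<.55)&(P[:,1]>.12)&(P[:,1]<.27)
    q=P[m]; 
    s=q[(q[:,1]>.15)&(q[:,1]<.25)]
    def f(p,s=s):
        # axis x = p0+p1*(y-.2), z=p2
        d=(s[:,0]-(p[0]+p[1]*(s[:,1]-.2)))/np.hypot(1,p[1])
        return np.hypot(d,s[:,2]-p[2])-.005
    r=least_squares(f,[.505,0,.195],loss="soft_l1",f_scale=.001); print(n,len(s),r.x,np.std(r.fun),"ymin",q[:,1].min(), "x at ymin",q[q[:,1].argmin()],"zmax",s[:,2].max())
    allp.append(s)
s=np.vstack(allp)
r=least_squares(lambda p:np.hypot((s[:,0]-(p[0]+p[1]*(s[:,1]-.2)))/np.hypot(1,p[1]),s[:,2]-.195)-.005,[.505,0],loss="soft_l1",f_scale=.001);print("both",r.x,np.degrees(np.arctan(r.x[1])))
# board face
for n in W:
    P=W[n]; m=(P[:,2]>.05)&(P[:,2]<.22)&(P[:,0]>.43)&(P[:,0]<.56)&(P[:,1]>.27)&(P[:,1]<.37)
    q=P[m]; q=q[(q[:,2]<.16)]
    A=np.c_[q[:,0]-.5,np.ones(len(q))]; 
    rr=least_squares(lambda p:q[:,1]-A@p,[0,.32],loss="soft_l1",f_scale=.001); print(n,"board",len(q),rr.x,q[:,0].min(),q[:,0].max())
for n,box in (("scene",(90,170,270,290)),("side",(230,160,340,320))):
    x0,y0,x1,y1=box; c=o[n]["pixels"][y0:y1,x0:x1,::-1]
    cv2.imwrite(f"pics/crop_{n}.png",cv2.resize(c,None,fx=3.5,fy=3.5,interpolation=cv2.INTER_CUBIC))
E
```

```text
scene cam [ 1.09059097 -0.32521582  0.95668134]
side cam [ 0.3174037  -0.73275463  0.84416994]
large scene loop 176 [ 512.3 -351.6   29.9   31.9   85.6] z 0.1628
large scene box 761 [ 511.8 -349.1   54.8  122.9   86.2] z 0.1628
large side loop 186 [ 513.5 -351.9   31.9   30.3   86. ] z 0.1621
large side box 945 [ 514.  -349.    56.9  120.1   85.7] z 0.1621
large both loop [ 512.4 -351.8   32.    32.2   85.3]
large both box [ 512.1 -348.8   56.9  123.8   85.8]
medium scene loop 139 [515.7 -60.3  29.5  32.5  75.8] z 0.1494
medium scene box 481 [516.4 -58.   54.7  94.1  74.8] z 0.1494
medium side loop 96 [516.6 -60.6  31.5  27.5  74.1] z 0.1489
medium side box 394 [518.2 -58.5  57.   91.8  74.2] z 0.1489
medium both loop [515.9 -60.2  31.6  32.1  78.1]
medium both box [516.7 -58.3  57.   95.   74.4]
small scene loop 136 [ 466.5 -196.4   28.8   32.2   69.2] z 0.1326
small scene box 377 [ 467.2 -194.6   54.9   66.8   71.7] z 0.1326
small side loop 132 [ 467.5 -197.3   31.8   29.5   73.7] z 0.1319
small side box 319 [ 468.8 -195.3   56.6   64.1   70.9] z 0.1319
small both loop [ 466.5 -196.5   31.8   32.7   72. ]
small both box [ 467.3 -194.5   56.9   66.8   72. ]
scene 138 [ 0.50607639 -0.10858298  0.19444023] 0.0012139563904666208 ymin 0.13430055100281565 x at ymin [0.51441452 0.13430055 0.20692875] zmax 0.2022438773248628
side 65 [ 0.50889459 -0.1110475   0.19428337] 0.0010165396664985889 ymin 0.1340656537116937 x at ymin [0.5126911  0.13406565 0.20138386] zmax 0.2011240343608791
both [ 0.50668425 -0.10989558] -6.2713872003939946
scene board 829 [0.12770773 0.32707934] 0.4404427636698362 0.5423122435823108
side board 664 [0.10675204 0.32675739] 0.4437948389798128 0.5429887038471297
```

View pics/crop_side.png

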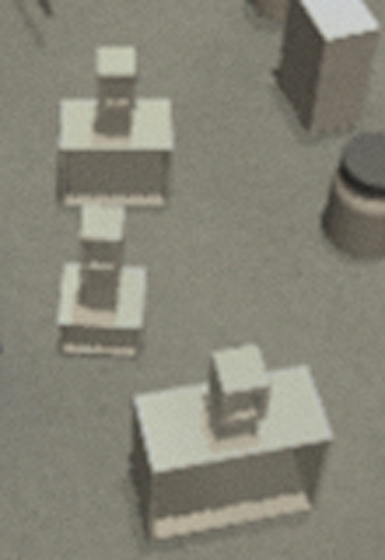

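View pics/crop_scene.png

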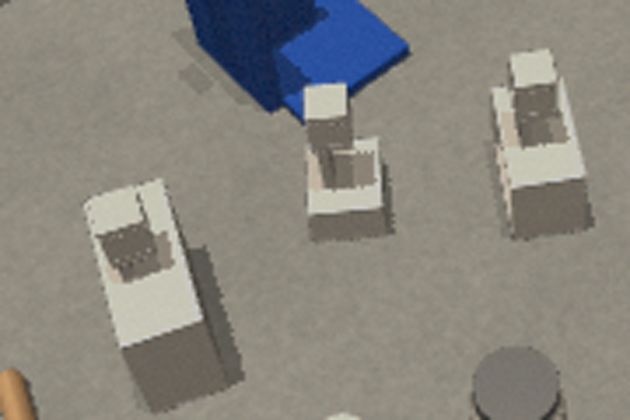

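The crops show all three open fronts facing the side camera (-y), and the hook axis points along about 96°. The poses are consistent, so I'll pick the large scoop.

```bash
cat >> h.py <<'E'
from station import robot, hand, planner, cams, order
HY=np.radians(96.3); HX=np.array([np.cos(HY),np.sin(HY)])
HO=np.array([0.5075-0.110*0.126,0.326])   # hook origin xy
G=0.044   # TCP above scoop origin
def q(psi):
    # X at psi, Y at psi-90, Z down : rotation pi about axis at psi/2
    return [0.0,float(np.cos(psi/2)),float(np.sin(psi/2)),0.0]
def hp(s,z,lat=0.0):  # scoop origin at distance s from board along bar, z above bar top, lat along hook y
    p=HO-HX*s+np.array([-HX[1],HX[0]])*lat
    return [p[0],p[1],0.2+z+G]
def s_now():
    p=np.array(robot.read_tcp_pos()); d=p[:2]-HO
    return -d@HX, d@np.array([-HX[1],HX[0]]), p[2]-.2-G
def fh():
    f=np.array(robot.read_wrist_force()); return np.array([f[:2]@HX, f[:2]@np.array([-HX[1],HX[0]]), f[2]])
SC={"large":((.5129,-.3518),86.0,.155),"medium":((.5163,-.0605),74.6,.142),"small":((.4672,-.1970),71.8,.125)}
E
python3 - <<'E'
from h import *
xy,yaw,oz=SC["large"]; Q=q(np.radians(yaw))
for p,qq in [((*xy,.29),Q),((*xy,oz+G),Q),((*xy,.37),Q),((*hp(.215,.011)[:2],.37),q(HY)),(hp(.215,.011),q(HY)),(hp(.05,0),q(HY))]:
    j=planner.inverse_kinematics(p,qq); print(np.round(p,3), None if j is None else np.round(j,2))
t=robot.read_clock()
robot.move_pose([*xy,.29],Q); print("t",robot.read_clock()-t)
im=cams.get_image("wrist"); cv2.imwrite("pics/w1.png",im["pixels"][:,:,::-1])
robot.line_to([*xy,oz+G],0.15); print("t",robot.read_clock()-t, robot.read_tcp_pos(), robot.read_wrist_force())
E
```

```text
[ 0.513 -0.352  0.29 ] [ 0.82  0.41 -0.38  1.39  0.15  1.37  0.37]
[ 0.513 -0.352  0.199] [ 0.83  0.47 -0.38  1.51  0.18  1.2   0.35]
[ 0.513 -0.352  0.37 ] [ 0.82  0.39 -0.38  1.24  0.14  1.54  0.38]
[0.517 0.112 0.37 ] [ 0.4   0.23 -0.81  1.49  0.17  1.49 -0.3 ]
[0.517 0.112 0.255] [ 0.57  0.38 -1.05  1.67  0.34  1.29 -0.44]
[0.499 0.276 0.244] [ 0.23  0.52 -1.08  1.58  0.47  1.33 -0.8 ]
t 1.6417000000000002
t 2.45 [ 0.51324815 -0.35218446  0.19997496] [-0.2093762  -0.18459032  0.8389285 ]
```

View pics/w1.png

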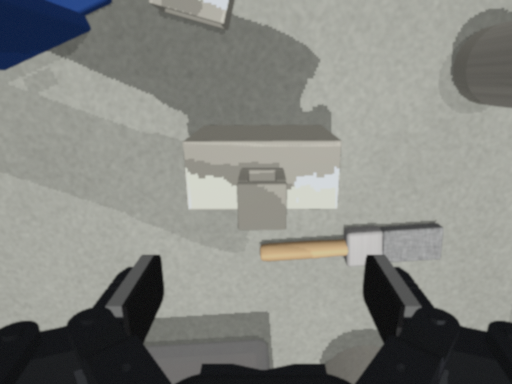

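The wrist picture shows the loop at column 262, centred between the fingers and square to them. Next I'll grab, lift and carry it.

```bash
python3 - <<'E'
from h import *
xy,yaw,oz=SC["large"]; Q=q(np.radians(yaw))
t=robot.read_clock()
hand.grab(50); print("gap",robot.read_finger_gap(),robot.read_clock()-t, robot.read_tcp_pos(), np.round(robot.read_wrist_force(),2))
robot.line_to([*xy,.37],0.2); print(robot.read_clock()-t,np.round(robot.read_wrist_force(),2),robot.read_finger_gap())
p=hp(.215,.011)
robot.line_to([p[0],p[1],.37],0.25,q(HY)); print(robot.read_clock()-t)
robot.line_to(p,0.15); print(robot.read_clock()-t, s_now(),fh(), np.round(robot.read_wrist_torque(),2))
for n in ("scene","side","wrist"):
    im=cams.get_image(n); cv2.imwrite(f"pics/b_{n}.png",im["pixels"][:,:,::-1])
    import pickle; pickle.dump(im,open(f"b_{n}.pkl","wb"))
print(robot.read_clock(), np.round(robot.read_joints(),2))
a=cv2.imread("pics/b_scene.png")[60:220,230:430]; b=cv2.imread("pics/b_side.png")[60:220,150:350]
cv2.imwrite("pics/b2.png",cv2.resize(np.hstack([a,b]),(800,320)))
E
```

```text
gap 0.3428288943935768 0.5499999999999998 [ 0.51291788 -0.35190539  0.19933731] [-0.96  0.16  1.96]
1.5583 [ 0.49  0.77 -3.29] 0.3433106813811531
3.5667
4.4833 (np.float64(0.2145342128263235), np.float64(-0.00038172446315280165), np.float64(0.01190234617255935)) [-0.03353777  0.65599742 -1.35071537] [-0.02 -0.   -0.02]
7.8333 [ 0.3   0.28 -0.69  1.68  0.18  1.25 -0.31]
```

View pics/b2.png

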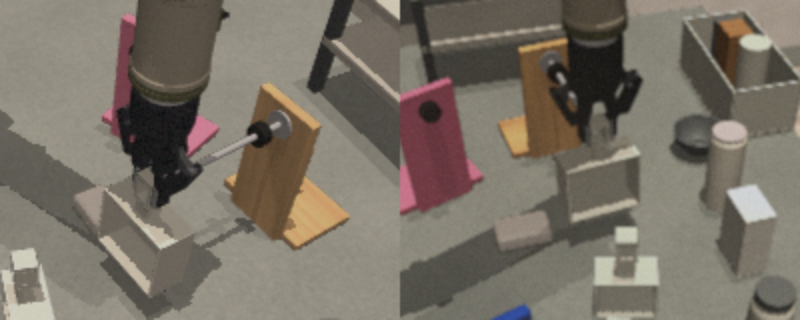

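View pics/b_wrist.png

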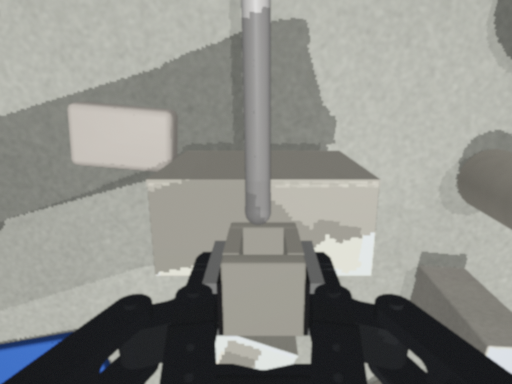

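The wrist picture shows the bar tip at column 258 and the loop opening centred at about 263, so there is roughly 2 mm of lateral offset to correct. I'll measure it with depth.

```bash
python3 - <<'E'
from h import *
import pickle
from scipy.spatial.transform import Rotation as Ro
from scipy.optimize import least_squares
im=pickle.load(open("b_wrist.pkl","rb"))
P=cloud(im,im["tool_from_camera"])
w=robot.read_orientation(); R=Ro.from_quat([w[1],w[2],w[3],w[0]]).as_matrix()
Wd=P.reshape(-1,3)@R.T+np.array(robot.read_tcp_pos())
Lh=Wd[:,:2]-HO; s=-(Lh@HX); lat=Lh@np.array([-HX[1],HX[0]]); z=Wd[:,2]
m=(s>.06)&(s<.18)&(abs(lat)<.012)&(z>.185)&(z<.207)
s_,l_,z_=s[m],lat[m],z[m]; print(m.sum(), s_.min(), s_.max())
f=lambda p:np.hypot(l_-p[0]-p[1]*(s_-.12),z_-p[2])-.005
r=least_squares(f,[0,0,.195],loss="soft_l1",f_scale=.001); print(r.x,np.std(r.fun))
m=(s>.0)&(s<.2)&(abs(lat)<.03)&(z>.185)
print("tip zmax",z[m&(s>.175)].max(), "smax",s[m].max())
# collar: points above .203
c=m&(z>.204)&(s<.15); print("collar s",np.percentile(s[c],[1,10,50,90,99]) if c.any() else None)
# loop in hand centre
v,u=np.mgrid[:384,:512]; L=(P[...,2]<.045)&(P[...,2]>.02)&(v>240)&(v<335)&(abs(P[...,1])<.03)
print("tool loop y range",np.nanmin(P[...,1][L]),np.nanmax(P[...,1][L]),np.nanmedian(P[...,2][L]))
for n in ("scene","side"):
    i=pickle.load(open(f"b_{n}.pkl","rb")); Wd=cloud(i).reshape(-1,3)
    Lh=Wd[:,:2]-HO; s=-(Lh@HX); lat=Lh@np.array([-HX[1],HX[0]]); z=Wd[:,2]
    c=(s>.01)&(s<.10)&(abs(lat)<.02)&(z>.204)&(z<.225); print(n,"collar",c.sum(),np.round(np.sort(s[c])*1000,0))
E
```

```text
5440 0.11100561407408312 0.17999228199465203
[ 0.00152137 -0.0064041   0.19527345] 0.0008957882111477925
tip zmax 0.27039904412182164 smax 0.19999972449972384
collar s None
tool loop y range -0.029990814982948057 0.029991425568026288 0.035566990702971604
scene collar 49 [30. 31. 31. 31. 32. 32. 32. 33. 34. 34. 34. 35. 35. 36. 36. 36. 37. 37.
 37. 37. 38. 38. 38. 39. 39. 40. 40. 41. 41. 41. 42. 42. 43. 43. 43. 43.
 43. 44. 44. 44. 44. 44. 45. 45. 45. 46. 47. 47. 48.]
side collar 27 [30. 31. 33. 35. 35. 35. 37. 37. 37. 37. 38. 38. 41. 42. 42. 44. 44. 45.
 45. 45. 46. 46. 46. 47. 48. 48. 49.]
```

```bash
sed -i 's/^HO=.*/HO=np.array([0.5075-0.110*0.126,0.326])+0.0015*np.array([-HX[1],HX[0]])/' h.py
cat >> h.py <<'E'
def thread(v=.08,zr=.0105):
    """from s=.215 to .150 above the tip, then lower onto the bar"""
    robot.line_to(hp(.215,zr),.1); f0=fh()
    for s in (.195,.180,.165,.150):
        robot.line_to(hp(s,zr),v); f=fh()-f0; print("s",s,np.round(f,2))
        if np.abs(f[:2]).max()>4: print("CONTACT"); return False
    return f0
def lower(s,z0,f0,zmin=-.004):
    z=z0
    robot.line_to(hp(s,.003),.06); z=.003
    while z>zmin:
        f=fh()-f0
        if f[2]>1.0: break
        z-=.0005; robot.line_to(hp(s,z),.02)
    print("lowered cmd z",round(z,4),np.round(s_now(),4),np.round(fh()-f0,2)); return z
E
python3 - <<'E'
from h import *
t=robot.read_clock()
f0=thread()
if f0 is not False:
    print(f0, robot.read_clock()-t)
    z=lower(.150,.0105,f0); np.save("f0.npy",f0)
print(robot.read_clock()-t,robot.read_clock())
E
```

```text
s 0.195 [-1.05  0.39 -0.16]
s 0.18 [-0.47  0.5  -0.17]
s 0.165 [-0.81  0.03 -0.08]
s 0.15 [-1.16  0.49  0.99]
[ 0.41815428 -0.81401753 -2.16009168] 1.6749999999999998
lowered cmd z 0.0 [ 1.5e-01 -1.0e-04  2.0e-04] [-1.6   0.47  3.61]
3.45 11.2833
```

```bash
cat >> h.py <<'E'
def favg(n=4):
    a=[]
    for _ in range(n): a.append(fh()); robot.sleep(.02)
    return np.mean(a,0)
def press(s0,smin,z,target=6.0,hi=9.0,lat=0.0):
    robot.line_to(hp(s0,z,lat),.08); robot.sleep(.1); fb=favg(); print("base",np.round(fb,2))
    s=s0; step=.001
    while s>smin:
        s-=step; robot.line_to(hp(s,z,lat),.02)
        f=favg(2)-fb
        if -f[0]>1.8:
            robot.sleep(.08); f=favg(3)-fb; print(round(s*1000,2),np.round(f,2),np.round(s_now(),5)); step=.0003
        if -f[0]>target: break
    return s,fb
E
python3 - <<'E'
from h import *
t=robot.read_clock()
s,fb=press(.072,.045,.0008,target=5.5)
print(s,robot.read_clock()-t,np.round(robot.read_wrist_torque(),2))
E
```

```text
base [-0.25  0.24 -1.77]
60.0 [-4.69  0.42  1.6 ] [ 6.059e-02 -8.000e-05  7.400e-04]
59.7 [-5.94  1.83  1.89] [ 6.054e-02 -8.000e-05  7.200e-04]
0.05969999999999998 5.241699999999998 [-1.13  0.12  0.01]
```

```bash
cat >> h.py <<'E'
def settle_release(s,fb,z1=.0):
    robot.line_to(hp(s,z1),.02); robot.sleep(.1); f=favg(4)-fb; print("on bar",np.round(f,2),np.round(s_now(),5))
    k=0
    while -f[0]<5.5 and k<4:
        s-=.0003; k+=1; robot.line_to(hp(s,z1),.02); robot.sleep(.1); f=favg(4)-fb; print(" repress",round(s*1000,2),np.round(f,2))
    hand.open_jaws(); print("open",np.round(s_now(),5),np.round(fh(),2))
E
python3 - <<'E'
from h import *
import pickle
t=robot.read_clock()
p=np.array(robot.read_tcp_pos())
f=favg(3); print(f)
settle_release(.0597,np.array([-.25,.24,-1.77]))
x=robot.read_tcp_pos(); robot.line_to([x[0],x[1],.35],.25)
print(robot.read_clock()-t,robot.read_clock())
xy,yaw,oz=SC["medium"]
robot.move_pose([*xy,.29],q(np.radians(yaw)))
print(robot.read_clock())
for n in ("scene","side","wrist"):
    im=cams.get_image(n); cv2.imwrite(f"pics/c_{n}.png",im["pixels"][:,:,::-1]); pickle.dump(im,open(f"c_{n}.pkl","wb"))
a=cv2.imread("pics/c_scene.png")[60:220,230:430]; b=cv2.imread("pics/c_side.png")[60:220,150:350]
cv2.imwrite("pics/c2.png",cv2.resize(np.hstack([a,b]),(800,320)))
E
```

```text
[-6.60162494  1.24385631  0.36481613]
on bar [-6.19  2.26  4.01] [ 0.06055 -0.00021  0.00026]
open [ 5.956e-02 -0.000e+00  2.000e-05] [-0.2   0.44 -0.54]
1.625 18.15
19.4083
```

View pics/c2.png

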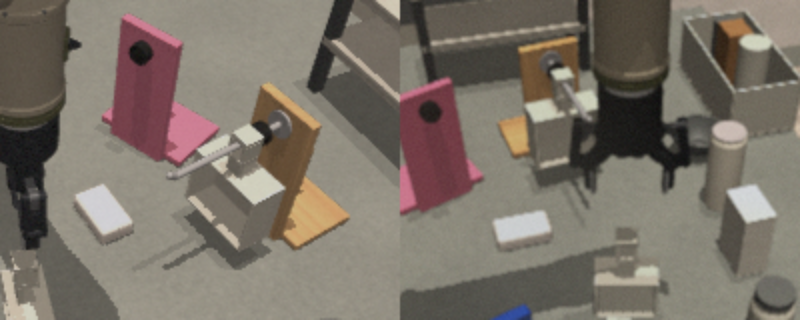

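View pics/c_wrist.png

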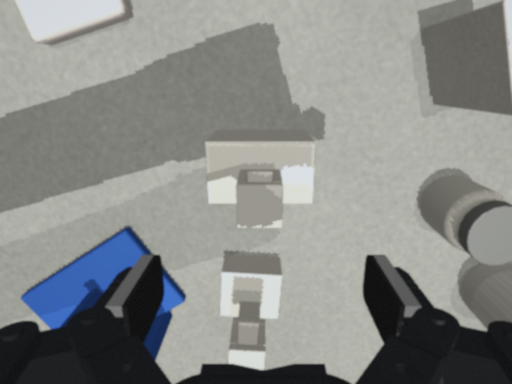

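The large scoop hangs against the collar (scene crop, about (250,140)). The medium's loop is centred at column 260 in the wrist picture. Next I'll check the hang in the point cloud and pick the medium.

```bash
cat > chk.py <<'E'
from h import *
def hang(im,s0,top,w,tag):
    Wd=cloud(im).reshape(-1,3); L=Wd[:,:2]-HO; s=-(L@HX); lat=L@np.array([-HX[1],HX[0]]); z=Wd[:,2]-.2
    m=(abs(z+top)<.012)&(abs(lat)<w/2+.015)&(s>s0-.025)&(s<s0+.02)&((abs(lat)>.016)|(s<s0-.017)|(s>s0+.017))
    A=np.c_[lat[m],s[m]-s0,np.ones(m.sum())]
    c=np.linalg.lstsq(A,z[m],rcond=None)[0]; r=np.abs(z[m]-A@c)<.003; c=np.linalg.lstsq(A[r],z[m][r],rcond=None)[0]
    l=(z>.003)&(z<.014)&(abs(lat)<.025)&(s<s0+.02)&(s>s0-.03)
    print(tag,m.sum(),"roll deg",np.degrees(c[0]).round(2),"pitch",np.degrees(c[1]).round(2),"top z",c[2].round(4),"lat mm",(np.percentile(lat[m],[2,98])*1000).round(1),"s mm",(np.percentile(s[m],[2,98])*1000).round(1),"loop s",(np.percentile(s[l],[2,98])*1000).round(1) if l.any() else None)
E
python3 - <<'E'
from chk import *
import pickle
for n in ("scene","side"): hang(pickle.load(open(f"c_{n}.pkl","rb")),.0605,.055,.12,n)
t=robot.read_clock()
xy,yaw,oz=SC["medium"]
robot.line_to([*xy,oz+G],.15); hand.grab(50); print("gap",robot.read_finger_gap(),np.round(robot.read_wrist_force(),2))
robot.line_to([*xy,.36],.22)
p=hp(.215,.0105)
robot.line_to([p[0],p[1],.34],.2,q(HY)); robot.line_to(p,.15)
print(robot.read_clock()-t,robot.read_finger_gap())
im=cams.get_image("wrist"); cv2.imwrite("pics/d_wrist.png",im["pixels"][:,:,::-1])
f0=thread()
if f0 is not False: z=lower(.150,.0105,f0); print(robot.read_clock()-t,robot.read_clock())
E
```

```text
scene 349 roll deg 0.68 pitch 0.29 top z -0.056 lat mm [-60.   58.2] s mm [36.5 80. ] loop s [32.4 75.9]
side 184 roll deg 0.35 pitch 0.4 top z -0.056 lat mm [-60.3  56.7] s mm [36.4 79.8] loop s [32.3 78.9]
gap 0.34219100869157776 [-1.19  0.44  2.56]
4.066700000000001 0.34098086710559533
s 0.195 [ 0.72  0.41 -0.11]
s 0.18 [0.1  0.1  0.77]
s 0.165 [ 0.29 -0.34 -0.12]
s 0.15 [ 1.33 -0.25  0.41]
lowered cmd z 0.003 [0.1506 0.0002 0.0023] [ 0.79 -0.01  1.34]
6.066700000000001 25.625
```

View pics/d_wrist.png

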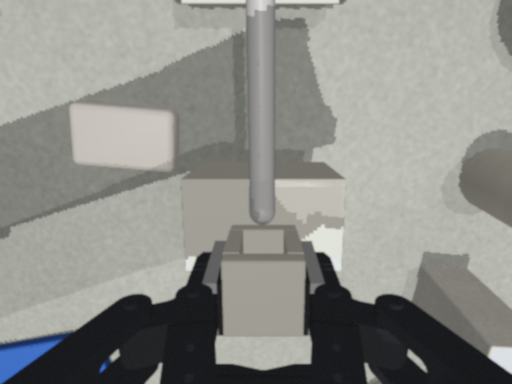

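Centred now: tip at column 262, opening at 263. I'll slide in, watching the force as the box enters the large one.

```bash
python3 - <<'E'
from h import *
import pickle
t=robot.read_clock()
fa=favg(2)
for s in (.122,.112,.103):
    robot.line_to(hp(s,.0008),.08); f=favg(2)-fa; print(s,np.round(f,2))
    if -f[0]>4: raise SystemExit("contact")
s,fb=press(.0955,.075,.0008,target=5.5)
print(s,robot.read_clock()-t)
if s>.084: 
    settle_release(s,fb)
    x=robot.read_tcp_pos(); robot.line_to([x[0],x[1],.33],.25)
    for n in ("scene","side"):
        im=cams.get_image(n); cv2.imwrite(f"pics/e_{n}.png",im["pixels"][:,:,::-1]); pickle.dump(im,open(f"e_{n}.pkl","wb"))
    xy,yaw,oz=SC["small"]
    robot.move_pose([*xy,.27],q(np.radians(yaw)))
    for n in ("scene","side","wrist"):
        im=cams.get_image(n); cv2.imwrite(f"pics/e_{n}.png",im["pixels"][:,:,::-1]); pickle.dump(im,open(f"e_{n}.pkl","wb"))
    a=cv2.imread("pics/e_scene.png")[60:220,230:430]; b=cv2.imread("pics/e_side.png")[60:220,150:350]
    cv2.imwrite("pics/e2.png",cv2.resize(np.hstack([a,b]),(800,320)))
print(robot.read_clock())
E
```

```text
0.122 [ 1.31 -0.24  1.26]
0.112 [0.94 0.14 1.45]
0.103 [ 1.61 -0.9   1.53]
base [ 1.99 -0.32  2.67]
94.5 [-3.73  1.59  1.52] [ 9.494e-02 -3.000e-05  8.100e-04]
94.2 [-5.93  0.73  1.75] [ 0.09444 -0.00011  0.0008 ]
0.0942 2.4250000000000007
on bar [-7.24  2.92  6.83] [ 0.09441 -0.00017  0.00062]
open [ 9.411e-02  4.000e-05 -9.000e-05] [-0.22 -0.21 -0.15]
31.3917
```

View pics/e2.png

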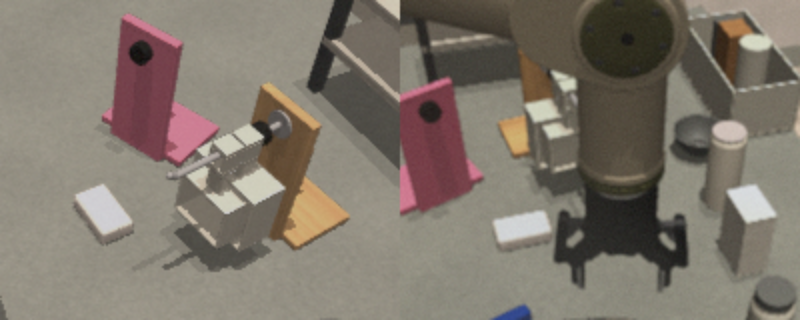

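View pics/e_wrist.png

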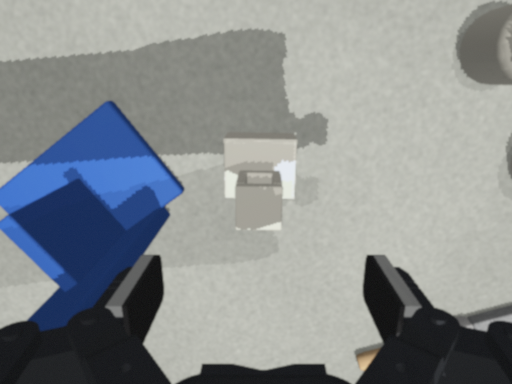

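Medium contact came at s≈94.4 mm, where I expected about 90.5. Before going on I'll check for a gap.

```bash
python3 - <<'E'
from chk import *
import pickle
o=pickle.load(open("e_scene.pkl","rb"))
Wd=cloud(o); L=Wd[...,:2]-HO; s=-(L@HX); lat=L@np.array([-HX[1],HX[0]]); z=Wd[...,2]-.2
l=(z>.004)&(z<.014)&(abs(lat)<.016)&(s>.02)&(s<.14)
h,e=np.histogram(s[l]*1000,np.arange(20,142,2)); print(dict(zip(e[:-1].astype(int),h)))
for lo,hi,nm,t in ((.02,.1,"L",.055),(.05,.14,"M",.068)):
    b=(abs(z+t)<.004)&(abs(lat)<.06)&(abs(lat)>.018)&(s>lo)&(s<hi)
    print(nm,np.percentile(s[b]*1000,[1,5,50,95,99]).round(1),np.percentile(lat[b]*1000,[1,99]).round(1))
hang(o,.0605,.055,.12,"L"); hang(o,.0925,.068,.092,"M")
p0=pickle.load(open("c_scene.pkl","rb"))
c=[cv2.resize(i["pixels"][110:190,300:400,::-1],(400*1,320),interpolation=cv2.INTER_CUBIC) for i in (p0,o)]
cv2.imwrite("pics/e3.png",np.hstack(c))
E
```

```text
{np.int64(20): np.int64(0), np.int64(22): np.int64(0), np.int64(24): np.int64(0), np.int64(26): np.int64(0), np.int64(28): np.int64(1), np.int64(30): np.int64(3), np.int64(32): np.int64(4), np.int64(34): np.int64(7), np.int64(36): np.int64(4), np.int64(38): np.int64(5), np.int64(40): np.int64(4), np.int64(42): np.int64(4), np.int64(44): np.int64(9), np.int64(46): np.int64(7), np.int64(48): np.int64(4), np.int64(50): np.int64(9), np.int64(52): np.int64(6), np.int64(54): np.int64(3), np.int64(56): np.int64(9), np.int64(58): np.int64(5), np.int64(60): np.int64(5), np.int64(62): np.int64(10), np.int64(64): np.int64(2), np.int64(66): np.int64(10), np.int64(68): np.int64(4), np.int64(70): np.int64(10), np.int64(72): np.int64(6), np.int64(74): np.int64(4), np.int64(76): np.int64(6), np.int64(78): np.int64(2), np.int64(80): np.int64(5), np.int64(82): np.int64(8), np.int64(84): np.int64(9), np.int64(86): np.int64(4), np.int64(88): np.int64(9), np.int64(90): np.int64(4), np.int64(92): np.int64(7), np.int64(94): np.int64(8), np.int64(96): np.int64(6), np.int64(98): np.int64(6), np.int64(100): np.int64(8), np.int64(102): np.int64(6), np.int64(104): np.int64(7), np.int64(106): np.int64(10), np.int64(108): np.int64(5), np.int64(110): np.int64(4), np.int64(112): np.int64(0), np.int64(114): np.int64(0), np.int64(116): np.int64(0), np.int64(118): np.int64(0), np.int64(120): np.int64(0), np.int64(122): np.int64(0), np.int64(124): np.int64(0), np.int64(126): np.int64(0), np.int64(128): np.int64(0), np.int64(130): np.int64(0), np.int64(132): np.int64(0), np.int64(134): np.int64(0), np.int64(136): np.int64(0), np.int64(138): np.int64(0)}
L [31.4 34.9 63.9 85.4 87.1] [-59.5  59.1]
M [ 64.2  79.5 101.  119.1 119.8] [-59.9  57. ]
L 283 roll deg 0.76 pitch 0.25 top z -0.056 lat mm [-60.6  58.9] s mm [36.4 79.6] loop s [32.2 78.9]
M 297 roll deg -0.09 pitch -4.73 top z -0.068 lat mm [-60.2  58.3] s mm [ 68. 112.] loop s [ 63.  109.9]
```

View pics/e3.png

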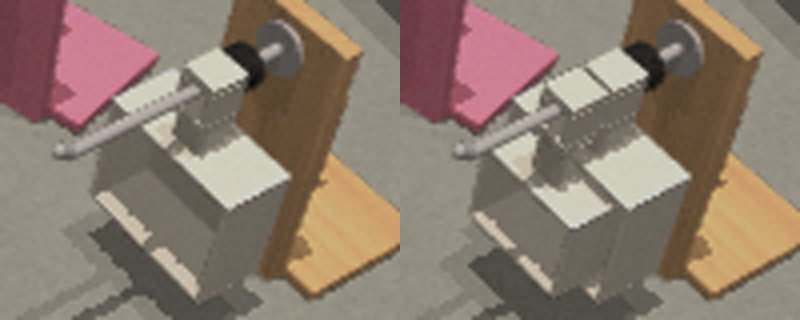

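The medium stopped about 4 mm short. Actual position still followed the command (94.41 against 94.2), and the vertical load was high. So the force came from bar friction, and the picture shows a dark gap line at (595,75). I'll regrasp it, unload it from the bar and press again.

```bash
cat >> h.py <<'E'
def press2(s0,smin,z,fb,target=5.5,step0=.0008):
    s=s0; step=step0
    while s>smin:
        s-=step; robot.line_to(hp(s,z),.02); f=favg(2)-fb; e=s_now()[0]-s
        if -f[0]>1.8:
            robot.sleep(.06); f=favg(3)-fb; e=s_now()[0]-s; print(round(s*1000,2),"err mm",round(e*1000,2),np.round(f,2)); step=.0003
        if -f[0]>target and e>.0005: print("home"); break
        if -f[0]>9: print("HIGH"); break
    return s
E
python3 - <<'E'
from h import *
t=robot.read_clock()
x=robot.read_tcp_pos()
robot.line_to([x[0],x[1],.335],.2)
p=hp(.0943,0); robot.line_to([p[0],p[1],.335],.28,q(HY)); robot.sleep(.05); fa=favg(3)
robot.line_to(p,.15); hand.grab(50); print("grab",np.round(fh()-fa,2),np.round(s_now(),4),robot.read_clock()-t)
for z in (.0008,.0016):
    robot.line_to(hp(.0943,z),.03); robot.sleep(.05); f=favg(3)-fa; print(z,np.round(f,2))
    if f[2]<-.9: break
s=press2(.0943,.086,z,f)
robot.sleep(.05);print(np.round(s_now(),5),np.round(favg(3)-fa,2),robot.read_clock()-t,robot.read_clock(),z)
E
```

```text
grab [-0.74  0.63  3.58] [ 0.0942 -0.0002  0.0005] 3.566600000000001
0.0008 [-0.13 -0.19 -1.08]
89.5 err mm 0.86 [-5.28  1.18  1.62]
89.2 err mm 1.12 [-6.18  1.54  2.98]
home
[ 0.09031 -0.00011  0.00069] [-6.16  1.16  0.9 ] 6.2166 37.6083 0.0008
```

```bash
python3 - <<'E'
from h import *
t=robot.read_clock()
robot.line_to(hp(.0892,.0002),.02); robot.sleep(.05); print("onbar",np.round(favg(3),2),np.round(s_now(),5))
hand.open_jaws(); x=robot.read_tcp_pos(); robot.line_to([x[0],x[1],.335],.28)
xy,yaw,oz=SC["small"]; Q=q(np.radians(yaw))
robot.move_pose([*xy,.25],Q); robot.line_to([*xy,oz+G],.15); print(robot.read_clock()-t)
hand.grab(50); print("gap",robot.read_finger_gap())
robot.line_to([*xy,.30],.22)
p=hp(.215,.0105); robot.line_to([p[0],p[1],.30],.28,q(HY)); robot.line_to(p,.12)
print(robot.read_clock()-t,robot.read_clock())
im=cams.get_image("wrist"); cv2.imwrite("pics/f_wrist.png",im["pixels"][:,:,::-1])
im=cams.get_image("scene"); cv2.imwrite("pics/f_scene.png",im["pixels"][:,:,::-1])
E
```

```text
onbar [-7.01  2.3   5.01] [ 0.09031 -0.00019  0.00051]
3.733400000000003
gap 0.345174247572019
6.825000000000003 44.4333
```

View pics/f_wrist.png

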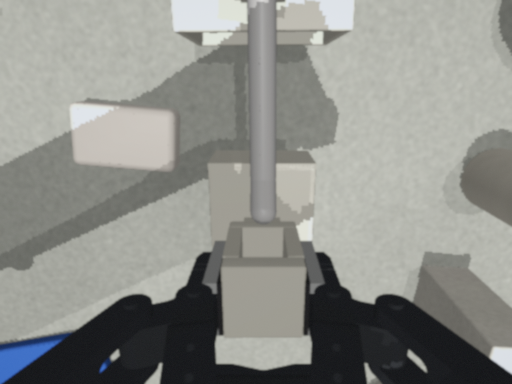

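View pics/f_scene.png

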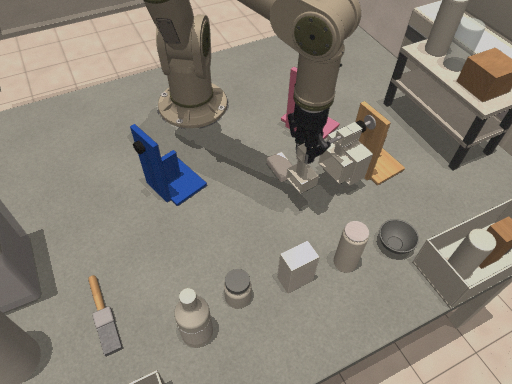

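The small scoop is held and centred on the bar: tip at column 262, opening at 263. Threading it on now.

```bash
python3 - <<'E'
from h import *
t=robot.read_clock()
f0=thread(v=.1)
if f0 is False: raise SystemExit
robot.sleep(.1); f0=favg(4)
robot.line_to(hp(.15,.004),.06); z=.004
while z>-.003:
    f=favg(2)-f0
    if f[2]>1.3:
        f=favg(4)-f0
        if f[2]>1.2: break
    z-=.0006; robot.line_to(hp(.15,z),.03)
print("contact z",z,np.round(f,2),np.round(s_now(),4))
z+=.001
robot.line_to(hp(.14,z),.05);robot.line_to(hp(.126,z),.06); robot.sleep(.1); fb=favg(4); print("free",np.round(fb-f0,2),np.round(s_now(),4),robot.read_clock()-t)
s=press2(.126,.115,z,fb,step0=.001)
print(np.round(s_now(),5),np.round(favg(3)-f0,2),"z",z,"s",s,robot.read_clock()-t,robot.read_clock())
E
```

```text
s 0.195 [ 0.08 -0.7   0.65]
s 0.18 [-1.   -0.37 -0.59]
s 0.165 [ 0.05 -0.21  0.16]
s 0.15 [-1.35 -0.41  1.06]
contact z -0.000799999999999999 [-1.31  2.66  5.47] [ 1.499e-01 -1.000e-04 -3.000e-04]
free [-0.4   0.7   0.01] [ 1.262e-01 -0.000e+00  1.000e-04] 5.191700000000004
119.0 err mm 0.67 [-4.04  0.27  1.3 ]
118.7 err mm 0.92 [-6.    0.29  1.86]
home
[ 1.1962e-01 -7.0000e-05  8.0000e-05] [-6.3   1.2   1.81] z 0.00020000000000000107 s 0.1187 7.725000000000001 52.2583
```

```bash
python3 - <<'E'
from chk import *
import pickle
robot.line_to(hp(.1187,-.0003),.02); robot.sleep(.05); print("onbar",np.round(favg(3),2),np.round(s_now(),5))
hand.open_jaws(); x=robot.read_tcp_pos(); robot.line_to([x[0],x[1],.335],.25)
im=cams.get_image("wrist"); cv2.imwrite("pics/g_wrist.png",im["pixels"][:,:,::-1])
robot.line_to([.45,-.10,.34],.3); print(robot.read_clock())
ims={n:cams.get_image(n) for n in ("scene","side")}
pickle.dump(ims,open("g.pkl","wb"))
for n in ims: 
    cv2.imwrite(f"pics/g_{n}.png",ims[n]["pixels"][:,:,::-1])
    hang(ims[n],.0605,.055,.12,n+" L"); hang(ims[n],.1205,.085,.064,n+" S")
o=ims["scene"]; Wd=cloud(o); L=Wd[...,:2]-HO; s=-(L@HX); lat=L@np.array([-HX[1],HX[0]]); z=Wd[...,2]-.2
l=(z>.004)&(z<.014)&(abs(lat)<.016)&(s>.1)&(s<.165); print("small loop front s",np.percentile(s[l]*1000,[90,98]))
a=cv2.resize(ims["scene"]["pixels"][110:190,300:400,::-1],(400,320),interpolation=cv2.INTER_CUBIC)
b=cv2.resize(ims["side"]["pixels"][70:150,190:290,::-1],(400,320),interpolation=cv2.INTER_CUBIC)
cv2.imwrite("pics/g3.png",np.hstack([a,b]))
E
```

```text
onbar [-6.4   1.92  3.88] [ 0.11961 -0.00017 -0.00015]
54.95
scene L 260 roll deg 2.2 pitch 0.1 top z -0.0548 lat mm [-61.  -6.] s mm [36.6 79.8] loop s [31.4 79.7]
scene S 170 roll deg 0.38 pitch 1.84 top z -0.0861 lat mm [-46.8  44. ] s mm [101.9 140.2] loop s [ 92.4 136.1]
side L 80 roll deg -2.78 pitch -0.01 top z -0.0538 lat mm [25.8 57.1] s mm [36.6 78.7] loop s None
side S 3 roll deg 252.98 pitch 158.56 top z -0.2093 lat mm [28.7 42.2] s mm [ 97.3 116.4] loop s None
small loop front s [133.74915642 136.07245817]
```

View pics/g3.png

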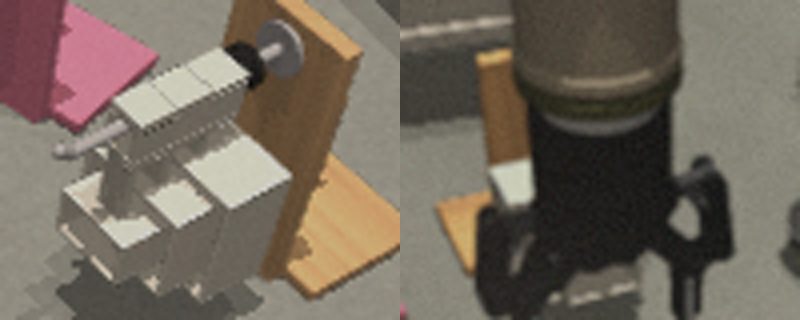

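View pics/g_wrist.png

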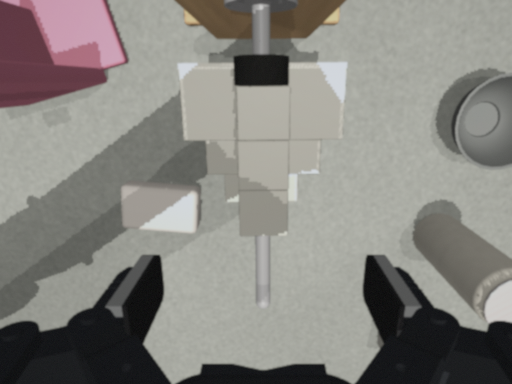

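View pics/g_scene.png

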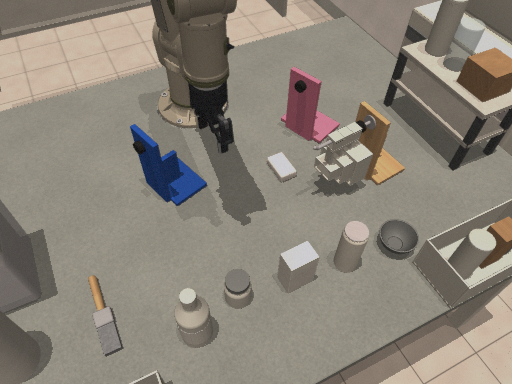

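The wrist picture shows the collar and three loops touching, from row 83 to 235 at column 263. The loop front edges are 60.2 mm apart from large to small, against 60 nominal. The bystanders are where they were, so I'm handing in.

```bash
python3 - <<'E'
from station import robot, order
print(order.finish_job(), robot.read_clock())
E
```

```text
the job is handed in; nothing more can be done
the job is handed in; nothing more can be done
```

I hung the large, medium and small scoops on the wooden bracket's hook in that order, open sides away from the board, and handed the job in at about 55 s of the 72 s allowed.

| Scoop | Final press along the bar | Stopped at (from board) |
|---|---|---|
| Large, against the collar | 6.2 N | 60.5 mm |
| Medium, against the large | 7.0 N raw reading (6.2 N measured just before lowering) | 90.3 mm |
| Small, against the medium | 6.4 N | 119.6 mm |

- **Medium pressed twice:** the first press stopped about 4 mm short because I took bar friction (reading up to 7.2 N) for contact. I saw the gap, regrasped the scoop, took its weight off the bar and pressed it properly home.
- **Gaps:** the last wrist and scene pictures show the collar and all three loops touching. The front edges of the large and small loops are 60.2 mm apart, against 60 mm nominal.
- **Bystanders:** in the last scene picture they stand where they started.
- **Checks that failed or disagreed:** the final tilt fits were unusable. The arm blocked the side view, and the two cameras gave the large scoop +2.2° and -2.8° because part of it was hidden. Right after it was hung, its roll measured 0.4 to 0.7°. I did not re-measure the medium and small scoops' tilt after hanging; in the last scene picture they look level.

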